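Hold the brown bottle fast with its cam clamp

TASK

One of the two cam clamps on the bench holds the brown stoppered bottle and the other a white jar: find which lever belongs to the brown bottle and turn it clockwise by its knob until it points along the red mark, where the cam is at its highest and the jaw grips the bottle. The lever springs back, so finish while holding it there and do not let go; leave the jar's lever alone and disturb nothing else.

Things in the scene. Friction and masses are not known exactly. Their poses are not given: they have to be found in the camera images.
- clamp_left: The left of two identical cam clamps fixed to the bench. Origin under its middle on the bench top; x axis from the lever pivot to the nest, away from the robot, y left. Grey round plate (radius 88, 8 thick) under the lever, red radial mark on it on the -x side of the pivot; brass cam, steel jaw sliding along +x, nest plate 8 mm thick, grey V fence up to z = 68 mm. A 69 mm vessel stands loosely in the nest.
- clamp_left_lever (a joint): Turn of the left cam lever, rad: 0 = rest (points to the clamp's right), grows clockwise from above. At 1.40 it points straight away from the nest along the red mark: the cam's highest point, jaw moved 11 mm; beyond that the jaw goes back (stop at 2.2). A spring always pulls it back to 0 (about 0.24 N m at the mark, 2 N at the knob), so it must be held.
- clamp_left_knob: Black upright knob at the end of the left clamp's lever, 25 mm diameter, 52 mm tall, spinning freely about its own upright axis; origin at the centre of its foot, 50 mm above the bench (top at 102 mm). It travels on a circle of 115 mm radius round the pivot. The steel lever bar under it is 16 mm wide, its top at z = 48 mm.
- clamp_left_pad: Black rubber pad on the left clamp's jaw, 8 x 50 x 34 mm, sprung (it gives about 2 to 4 mm and presses with about 7 to 10 N when the cam is at its highest). Origin at the middle of the lower edge of its back; its x axis points to the nest.
- clamp_left_pivot (a point): Point on the left lever's upright turning axis, 50 mm above the bench (70 mm from the clamp's origin along its -x).
- clamp_left_mark (a point): Where the foot of the left knob is when the lever points along the red mark (cam at its highest): 115 mm from the pivot along the clamp's -x, 50 mm above the bench.
- clamp_left_nest (a point): Middle of the left clamp's nest, on the nest plate (z = 8 mm), 92 mm from the pivot along the clamp's +x.
- clamp_right: The right of two identical cam clamps fixed to the bench. Origin under its middle on the bench top; x axis from the lever pivot to the nest, away from the robot, y left. Grey round plate (radius 88, 8 thick) under the lever, red radial mark on it on the -x side of the pivot; brass cam, steel jaw sliding along +x, nest plate 8 mm thick, grey V fence up to z = 68 mm. A 69 mm vessel stands loosely in the nest.
- clamp_right_lever (a joint): Turn of the right cam lever, rad: 0 = rest (points to the clamp's right), grows clockwise from above. At 1.40 it points straight away from the nest along the red mark: the cam's highest point, jaw moved 11 mm; beyond that the jaw goes back (stop at 2.2). A spring always pulls it back to 0 (about 0.24 N m at the mark, 2 N at the knob), so it must be held.
- clamp_right_knob: Black upright knob at the end of the right clamp's lever, 25 mm diameter, 52 mm tall, spinning freely about its own upright axis; origin at the centre of its foot, 50 mm above the bench (top at 102 mm). It travels on a circle of 115 mm radius round the pivot. The steel lever bar under it is 16 mm wide, its top at z = 48 mm.
- clamp_right_pad: Black rubber pad on the right clamp's jaw, 8 x 50 x 34 mm, sprung (it gives about 2 to 4 mm and presses with about 7 to 10 N when the cam is at its highest). Origin at the middle of the lower edge of its back; its x axis points to the nest.
- clamp_right_pivot (a point): Point on the right lever's upright turning axis, 50 mm above the bench (70 mm from the clamp's origin along its -x).
- clamp_right_mark (a point): Where the foot of the right knob is when the lever points along the red mark (cam at its highest): 115 mm from the pivot along the clamp's -x, 50 mm above the bench.
- clamp_right_nest (a point): Middle of the right clamp's nest, on the nest plate (z = 8 mm), 92 mm from the pivot along the clamp's +x.
- bottle: Brown glass bottle with a ground stopper, 69 mm diameter, 178 mm tall, about 0.35 kg, standing in one of the two nests (which one varies). Origin at the centre of its underside.
- jar: White plastic jar with a threaded neck, no lid, 69 mm diameter, 134 mm tall, standing in the other nest. Origin at the centre of its underside.
- vial: Bystander: small vial with a white cap, 27 mm diameter, 60 mm tall, behind and between the clamps. Origin under its middle.
- timer: Bystander: small white timer, 24 x 64 x 52 mm, left of the clamps. Origin under its middle.
- tipbox: Bystander: pipette tip box with a green rack on top, 71 x 115 x 52 mm, to the left. Origin under its middle.
Not all that is in view belongs to the job. What is shaped like the bottle but blue or yellow is not meant.

How it is judged:
At the end, for the whole second after the job is handed in: The fingers still hold (0.5 N or more) the lever of the brown bottle's clamp within 0.15 rad of the cam's highest point (1.40), its pad presses the bottle with over 3 N, bottle and jar stand upright (0.08 rad), at rest, in their nests (20 mm); the other lever is at rest (below 0.15 rad) (((horizontal distance between bottle and clamp_left_nest below 0.02 m and value of joint clamp_left_lever between 1.25 and 1.55 rad and contact force between the fingers and clamp_left above 0.5 N and contact force between clamp_left_pad and bottle above 3 N and horizontal distance between jar and clamp_right_nest below 0.02 m and value of joint clamp_right_lever below 0.15 rad) or (horizontal distance between bottle and clamp_right_nest below 0.02 m and value of joint clamp_right_lever between 1.25 and 1.55 rad and contact force between the fingers and clamp_right above 0.5 N and contact force between clamp_right_pad and bottle above 3 N and horizontal distance between jar and clamp_left_nest below 0.02 m and value of joint clamp_left_lever below 0.15 rad)) and angle between each of bottle, jar's own z axis and vertical below 0.08 rad and linear speed of bottle below 0.02 m/s); the arm keeps its last pose, push and grip.
It fails at once if the lever of the jar's clamp is turned (more than 0.35 rad) ((horizontal distance between bottle and clamp_left_nest below 0.06 m and value of joint clamp_right_lever above 0.35 rad) or (horizontal distance between bottle and clamp_right_nest below 0.06 m and value of joint clamp_left_lever above 0.35 rad)).
It fails at once if the bottle or the jar is tipped (more than 0.25 rad) or lifted or knocked out of place (more than 25 mm) (angle between any of bottle, jar's own z axis and vertical above 0.25 rad or distance of any of bottle, jar from where it was at the start of the episode above 0.025 m).
It fails at once if the vial, timer or tip box is moved more than 20 mm (distance of any of vial, timer, tipbox from where it was at the start of the episode above 0.02 m).
It also fails if it takes over 40 s, if anything falls off the work surface, if the arm or the gripper's body presses on something with over 40 N, if the wrist force passes 120 N, or if a joint passes its speed limit or range.

ROBOT

A 6-joint arm with a two-finger parallel gripper is mounted at the origin on a cart in front of the work surface, level with it; the furniture and walls round the work are solid. World frame = base frame: x ahead of the robot, y to its left, z up, the work surface at z = 0. Lengths are in m, angles in rad, forces in N, time in s.
With the tool pointing down it reaches from about 0.35 to 0.775 m from the base axis. Payload 7.3 kg.
Tool frame: the origin (TCP) lies at the very end of the fingers, on their centre line; the grasp point (between the pads) lies 19 mm behind it; z points along the fingers, y is the line along which they close (so a half turn about z gives the same grasp; the last joint's range is limited). The gripper opens to 92 mm and grips with 3 to 60 N. Pads are 19 mm wide; open, the fingers measure 130 mm over their backs; the gripper's body (75 mm by 190 mm) begins 47 mm behind the grasp point.
Start: joints at [1.033, 0.342, 1.524, -0, 1.275, -0.146], TCP at [0.2, 0.485, 0.227] pointing down, gripper open.
Joint ranges: [-2.53, 2.53], [-0.77, 2.02], [0.04, 2.7], [-1, 4.14], [0.28, 2.66], [-3.11, 3.11]. Speed limits (rad/s): [2.57, 2.57, 3.14, 3.14, 3.14, 3.14].

INTERFACE

Orientations are given as [roll, pitch, yaw] about the fixed x, y, z axes, in that order (R = Rz(yaw) Ry(pitch) Rx(roll)).
In Python, from cell import robot, read_camera, get_calibration gives the robot as it stands. The module is installed in compiled form; this text tells all that it offers.
- The arm moves only by the tool send_rows, never from a script. Its argument "plan" is a list of rows, each a list of 2 entries, a list of its own where there are three numbers: the shift along the tool's x, y, z as a fraction of full scale, then the turn, a rotation vector about the tool's x, y, z as a fraction of full scale. A call has exactly 10 rows; each row shifts and turns the commanded pose from where the row before left it, along the tool's axes as they then stand; what a row does not reach is not made up. Full scale, the value 1, is 0.025 m for a shift and 90 degrees for a turn. A row lasts 1/8 s, in which the tool goes at most 62.5 mm and 10.7 degrees, less where a joint would pass 70% of its speed; a pose out of reach is approached as far as the arm can. A call with a number of a shift or a turn outside -1 to 1 is refused whole. A call with a gripper value outside its range is refused whole. "gripper" is the opening, from -1 (shut) to 1 (fully open), so that 0 is half open, set as the call begins (left out, the last holds). The fingers move at their own pace and stop on an object; "force" is the grip in N (left out, the last holds). Time passes only in rows, so rows that do not move let the fingers close, or fill a call up. It gives the time, the measured TCP pose, the force, the opening and the grip force at its end, in the units of the state.
- robot.observe(): the state, without advancing time (a new reading comes with each control period).
- read_camera(name): name is "scene" or "top" or "wrist"; returns (picture, depth): 400x640x3 uint8, blue, green, red; 400x640 float32, m along the optical axis (not along the pixel's ray), 0 where there is no reading.
- get_calibration(name): a dict with "intrinsics" (3x3 intrinsics, pixels), "dist_coeffs" ([k1, k2, p1, p2, k3] as OpenCV has them; the pictures are not rectified), "rvec" (rotation vector, rad) and "tvec" (3), from world to camera coordinates, as OpenCV has them. Camera axes: x right, y down, z forward; pixel columns grow to the right and rows downward; lengths in m; the calibration is good to about 2 mm. A picture is of the moment at which its call begins: read the wrist's pose just before it. get_calibration takes no time and is no camera call; for the wrist camera it gives the pose at the moment of the call.
- robot.hand_in(): hands the job in; it is judged then, once.
The state is a dict: "time": time; "qpos": joint angles; "qvel": joint speeds; "joint_efforts": joint torques, N m; "tool_pos": TCP position; "tool_rot": TCP orientation; "contact_force": force on the tool from outside, world axes, zero at the start; "torque": the same for the moment, N m; "opening": finger opening in m; "grip_force": force on a finger pad.
Only numpy, scipy, OpenCV 4.12 (cv2) and the standard library are available. Lean on these libraries where they do the work, as an engineer would, in place of code of your own. Each camera call takes 0.05 s, during which the arm holds its last target. There are 200 camera calls.

## Working session

There is one attempt and no reset: what is moved stays moved. The work goes in short steps, Python scripts to look and compute and a tool call to move; the robot and the scene stay as the last step left them, time stands still between calls to the robot, and variables do not carry over. Pictures are saved under pics/ and viewed, at most 10 in all, crops included, and the job is handed in when it is done.

Besides the shell and the picture viewer there is one more tool, called after ">>>" as name([rows], argument=value, ...), one row to a line, values as JSON. send_rows: Moves the arm, as the interface text tells. Shift numbers are shares of 0.025 m and turn numbers shares of 90 degrees, none past 1 either way. Its arguments: {"type":"object","properties":{"plan":{"type":"array"},"gripper":{"type":"number"},"force":{"type":"number"}},"required":["plan"]}

```bash
mkdir -p pics
cat > h.py <<'E'
import numpy as np, cv2
from cell import robot, read_camera, get_calibration
def ray(c,uv):
    K=np.array(c["intrinsics"],float);d=np.array(c["dist_coeffs"],float)
    p=cv2.undistortPoints(np.array([[uv]],float),K,d)[0,0]
    R=cv2.Rodrigues(np.array(c["rvec"],float))[0];t=np.array(c["tvec"],float).ravel()
    return -R.T@t, R.T@np.array([p[0],p[1],1.])
def atz(c,uv,z):
    o,r=ray(c,uv); return o+r*(z-o[2])/r[2]
def dep(c,uv,D):
    o,r=ray(c,uv); u,v=map(int,uv); w=D[v-1:v+2,u-1:u+2]; return o+r*np.median(w[w>0])
def tri(rs):
    A=0;b=0
    for o,r in rs:
        r=r/np.linalg.norm(r);P=np.eye(3)-np.outer(r,r);A=A+P;b=b+P@o
    return np.linalg.solve(A,b)
E
python3 - <<'E'
from h import *
for n in("scene","top"):
    p,d=read_camera(n);cv2.imwrite(f"pics/{n}0.png",p);np.save(n+"0.npy",d);print(n,ray(get_calibration(n),(320,200)))
print(robot.observe())
E
```

```text
scene (array([ 0.14031782, -0.92983826,  0.77713256]), array([ 0.33916506,  0.76379445, -0.54916875]))
top (array([0.26481818, 0.03810877, 1.49671657]), array([ 0.21715117,  0.01474809, -0.97610727]))
{'time': 0.1, 'qpos': array([ 1.03298603e+00,  3.42635539e-01,  1.52490937e+00, -2.70960029e-05,
        1.27540016e+00, -1.46001733e-01]), 'qvel': array([-0.00103482, -0.00046848, -0.00236681, -0.00011913, -0.00128453,
        0.00125902]), 'joint_efforts': array([ 1.34244878e-03, -4.32006776e+01, -2.44695371e+01,  7.18542212e-02,
        5.26081107e-02, -6.93957804e-05]), 'tool_pos': array([0.20027884, 0.48490874, 0.22612778]), 'tool_rot': array([-3.14025086e+00, -1.71117677e-04,  2.74979188e+00]), 'contact_force': array([ 0.03209006, -0.24558051, -0.12996474]), 'torque': array([0.00363555, 0.00751585, 0.0151244 ]), 'grip_force': 0.0, 'opening': 0.09153454352258195}
```

View pics/scene0.png

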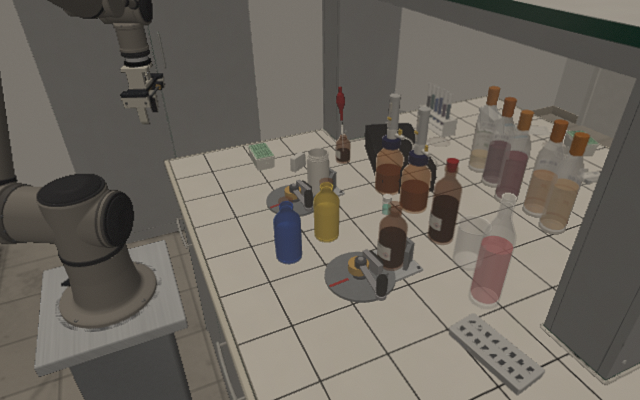

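View pics/top0.png

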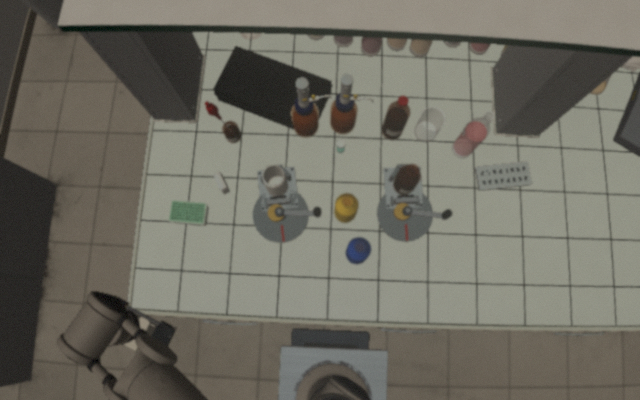

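Scene: the brown stoppered bottle stands in the right clamp (scene 393,240; top 407,178) and the white jar in the left one (scene 318,170; top 276,180).
- **Levers:** the right knob is at scene (382,285), top (447,214). The left knob is at top (317,212).
- **Could be mistaken for the bottle:** blue bottle at top (358,250), yellow at (346,207), brown wine bottle at (396,118), amber bottles at (305,118) and (344,112), small brown one at (232,131).

I choose the right clamp and check it in one crop.

Run:
```python
from h import *
a=cv2.imread("pics/top0.png")[150:250,365:465];b=cv2.imread("pics/scene0.png")[190:310,310:430]
cv2.imwrite("pics/crop.png",np.hstack([cv2.resize(a,(400,400),interpolation=2),cv2.resize(b,(400,400),interpolation=2)]))
t=get_calibration("top");s=get_calibration("scene");D=np.load("top0.npy");S=np.load("scene0.npy")
for n,uv,z in(("knob",(447,214),.102),("pivot?",(404,212),.05),("bottle",(407,178),.15),("plate",(404,216),.008),("markend",(407,240),.008),("blue",(358,250),.18),("yellow",(346,207),.18),("leftknob",(317,212),.102)):
    print(n,atz(t,uv,z).round(3),dep(t,uv,D).round(3))
for n,uv in(("knob",(381,276)),("bluetop",(287,207)),("yeltop",(326,186))): print(n,dep(s,uv,S).round(3))
```

```text
knob [ 0.549 -0.315  0.102] [ 0.549 -0.315  0.101]
pivot? [ 0.56  -0.196  0.05 ] [ 0.559 -0.195  0.057]
bottle [ 0.64  -0.188  0.15 ] [ 0.641 -0.189  0.147]
plate [ 0.556 -0.203  0.008] [ 0.551 -0.198  0.035]
markend [ 0.481 -0.213  0.008] [ 0.481 -0.212  0.01 ]
blue [ 0.424 -0.051  0.18 ] [ 0.424 -0.051  0.178]
yellow [ 0.541 -0.014  0.18 ] [ 0.548 -0.016  0.148]
leftknob [0.539 0.066 0.102] [0.539 0.066 0.1  ]
knob [ 0.552 -0.32   0.103]
bluetop [ 0.434 -0.072  0.165]
yeltop [ 0.556 -0.034  0.171]
```

View pics/crop.png

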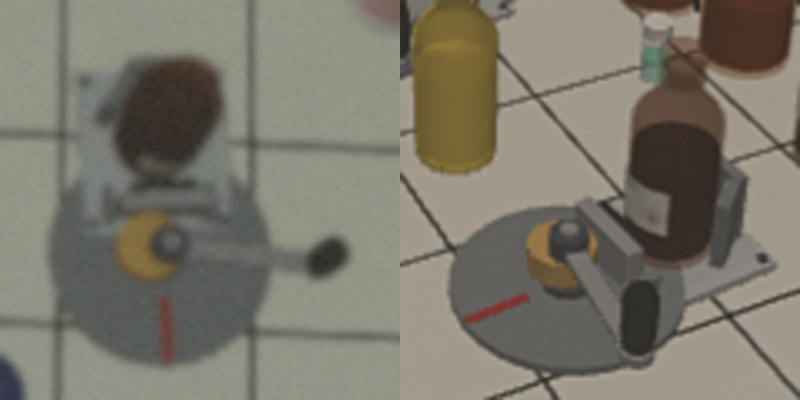

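The crop confirms it: brown liquid, label, right clamp. The knob top is at top (447.5,213), the plate centre near (404.6,213.7), and the red mark runs (406,224.3) to (407,240.5). I turn the tool first so it closes along world x, which clears the blue bottle.

Run:
```python
from h import *
t=get_calibration("top");s=get_calibration("scene")
k=tri([ray(t,(448,212.7)),ray(s,(310+240/400*120-0.3,190+287/400*120))]);print("knobtop tri",k)
print("knobtop",atz(t,(448,212.7),.102)); p=atz(t,(404.6,213.7),.008);print("plate c",p)
a,b=atz(t,(406,224.3),.008),atz(t,(407,240.5),.008);print("mark",a,b,np.degrees(np.arctan2(*(a-b)[[1,0]])))
```

```text
knobtop tri [ 0.55404397 -0.31831446  0.10056102]
knobtop [ 0.55307012 -0.31767595  0.102     ]
plate c [ 0.56366472 -0.20467648  0.008     ]
mark [ 0.53035322 -0.20927145  0.008     ] [ 0.47987031 -0.21274252  0.008     ] 3.9333144416177768
```

>>> send_rows([
  [[0,0,0],[0,0,0.1]],
  [[0,0,0],[0,0,0.1]],
  [[0,0,0],[0,0,0.1]],
  [[0,0,0],[0,0,0.1]],
  [[0,0,0],[0,0,0.1]],
  [[0,0,0],[0,0,0.1]],
  [[0,0,0],[0,0,0.1]],
  [[0,0,0],[0,0,0.05]],
  [[-1,0.5,0],[0,0,0]],
  [[-1,0.5,0],[0,0,0]],
])

```text
time: 1.35
tool_pos: [0.2255, 0.4345, 0.2262]
tool_rot: [-3.141, 0.001, 1.572]
contact_force: [0.3, 0.6, 0.3]
opening: 0.0918
grip_force: 0.0
```

>>> send_rows([
  [[-1,0.44,0],[0,0,0]],
  [[-1,0.44,0],[0,0,0]],
  [[-1,0.44,0],[0,0,0]],
  [[-1,0.44,0],[0,0,0]],
  [[-1,0.44,0],[0,0,0]],
  [[-1,0.44,0],[0,0,0]],
  [[-1,0.44,0],[0,0,0]],
  [[-1,0.44,0],[0,0,0]],
  [[-1,0.44,0],[0,0,0]],
  [[-1,0.44,0],[0,0,0]],
])

```text
time: 2.6
tool_pos: [0.3358, 0.1845, 0.2265]
tool_rot: [-3.141, 0.0, 1.572]
contact_force: [0.5, -0.5, -0.8]
opening: 0.0921
grip_force: 0.0
```

>>> send_rows([
  [[-1,0.44,0],[0,0,0]],
  [[-1,0.44,0],[0,0,0]],
  [[-1,0.44,0],[0,0,0]],
  [[-1,0.44,0],[0,0,0]],
  [[-1,0.44,0],[0,0,0]],
  [[-1,0.44,0],[0,0,0]],
  [[-1,0.44,0],[0,0,0]],
  [[-1,0.44,0],[0,0,0]],
  [[-1,0.44,0],[0,0,0]],
  [[-1,0.44,0],[0,0,0]],
])

```text
time: 3.85
tool_pos: [0.446, -0.0653, 0.2264]
tool_rot: [-3.141, -0.0, 1.572]
contact_force: [0.2, 0.1, 0.1]
opening: 0.0922
grip_force: 0.0
```

>>> send_rows([
  [[-1,0.44,0],[0,0,0]],
  [[-1,0.44,0],[0,0,0]],
  [[-1,0.44,0],[0,0,0]],
  [[-1,0.44,0],[0,0,0]],
  [[-1,0.44,0],[0,0,0]],
  [[-1,0.44,0],[0,0,0]],
  [[-1,0.44,0],[0,0,0]],
  [[-1,0.44,0],[0,0,0]],
  [[-1,0.44,0],[0,0,0]],
  [[-1,0.44,0],[0,0,0]],
])

```text
time: 5.1
tool_pos: [0.5563, -0.3151, 0.2261]
tool_rot: [-3.141, -0.001, 1.572]
contact_force: [0.3, 0.1, 0.9]
opening: 0.0924
grip_force: 0.0
```

Run:
```python
from h import *
o=robot.observe();c=get_calibration("wrist");p,d=read_camera("wrist");cv2.imwrite("pics/w1.png",p);np.save("w1.npy",d)
import pickle;pickle.dump(c,open("w1.pkl","wb"));print(o["tool_pos"],o["tool_rot"],o["qpos"],o["time"])
```

```text
[ 0.5563092  -0.31512299  0.22609024] [-3.14075006e+00 -7.74079139e-04  1.57168837e+00] [-6.35228942e-01  5.58552626e-01  1.17664289e+00  1.23752103e-04
  1.40753479e+00 -6.36141492e-01] 5.1
```

View pics/w1.png

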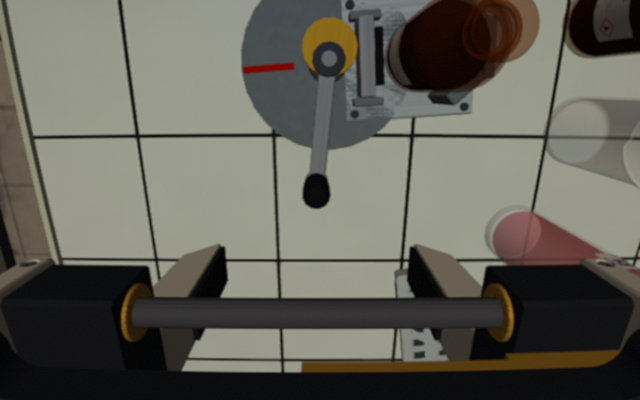

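The wrist view shows the knob at (316,190), hub at (329,59) and mark (245,70) to (293,66). The fingers straddle the column of the knob.

Run:
```python
from h import *
import pickle
c=pickle.load(open("w1.pkl","rb"));D=np.load("w1.npy")
print("cam",ray(c,(320,200)))
for uv,z in(((316,191),.102),((329,59),.06),((245,70),.008),((293,66),.008)): print(uv,atz(c,uv,z).round(4),dep(c,uv,D).round(4))
print(tri([ray(c,(316,191)),ray(get_calibration("top"),(448,212.7))]))
```

```text
cam (array([ 0.55694629, -0.23204048,  0.38529696]), array([ 0.00808828, -0.29534506, -0.95542631]))
(316, 191) [ 0.5559 -0.3117  0.102 ] [ 0.5559 -0.3114  0.1028]
(329, 59) [ 0.5669 -0.2039  0.06  ] [ 0.5669 -0.204   0.0611]
(245, 70) [ 0.4829 -0.2099  0.008 ] [ 0.4833 -0.21    0.0102]
(293, 66) [ 0.532  -0.2062  0.008 ] [ 0.5322 -0.2063  0.0101]
[ 0.55618715 -0.3193389   0.0846506 ]
```

>>> send_rows([
  [[-0.06,0,0.9],[0,0,0]],
  [[0,0,0.9],[0,0,0]],
  [[0,0,0.9],[0,0,0]],
  [[0,0,0.9],[0,0,0]],
  [[0,0,0.9],[0,0,0]],
  [[0,0,0.9],[0,0,0]],
  [[0,0,0.7],[0,0,0]],
  [[0,0,0.46],[0,0,0]],
  [[0,0,0],[0,0,0]],
  [[0,0,0],[0,0,0]],
])

```text
time: 6.4
tool_pos: [0.5566, -0.3162, 0.0635]
tool_rot: [3.14, 0.001, 1.572]
contact_force: [0.1, -0.2, 0.3]
opening: 0.0914
grip_force: 0.0
```

>>> send_rows([
  [[0,0,0],[0,0,0]],
  [[0,0,0],[0,0,0]],
  [[0,0,0],[0,0,0]],
  [[0,0,0],[0,0,0]],
  [[0,0,0],[0,0,0]],
  [[0,0,0],[0,0,0]],
  [[0,0,0],[0,0,0]],
  [[0,0,0],[0,0,0]],
  [[0,0,0],[0,0,0]],
  [[0,0,0],[0,0,0]],
], gripper=-1, force=20)

```text
time: 7.65
tool_pos: [0.5559, -0.3159, 0.0626]
tool_rot: [-3.141, -0.0, 1.572]
contact_force: [-4.0, -0.1, 0.8]
opening: 0.0245
grip_force: 20.0
```

Run:
```python
import numpy as np
P=np.array([.566,-.2035]);yaw=np.radians(4.2)
f=lambda th:P+.115*np.array([np.cos(np.pi+1.4-th+yaw),np.sin(np.pi+1.4-th+yaw)])
th=np.linspace(0,1.4,15);q=np.array([f(t) for t in th]);d=np.diff(q,axis=0)/.025
print(q[[0,-1]]);print(d[:,[1,0]].round(2).tolist())
```

```text
[[ 0.55480611 -0.31795391]
 [ 0.45130884 -0.21192239]]
[[0.07, -0.45], [0.11, -0.45], [0.16, -0.43], [0.2, -0.41], [0.24, -0.39], [0.28, -0.37], [0.31, -0.34], [0.34, -0.3], [0.37, -0.27], [0.4, -0.23], [0.42, -0.19], [0.44, -0.15], [0.45, -0.1], [0.46, -0.06]]
```

>>> send_rows([
  [[0.07,-0.45,0],[0,0,0]],
  [[0.11,-0.45,0],[0,0,0]],
  [[0.16,-0.43,0],[0,0,0]],
  [[0.2,-0.41,0],[0,0,0]],
  [[0.24,-0.39,0],[0,0,0]],
  [[0.28,-0.37,0],[0,0,0]],
  [[0.31,-0.34,0],[0,0,0]],
  [[0,0,0],[0,0,0]],
  [[0,0,0],[0,0,0]],
  [[0,0,0],[0,0,0]],
])

```text
time: 8.9
tool_pos: [0.4845, -0.2819, 0.0627]
tool_rot: [-3.141, 0.0, 1.572]
contact_force: [-2.3, -4.7, -1.2]
opening: 0.0242
grip_force: 20.0
```

>>> send_rows([
  [[0.34,-0.3,0],[0,0,0]],
  [[0.37,-0.27,0],[0,0,0]],
  [[0.4,-0.23,0],[0,0,0]],
  [[0.42,-0.19,0],[0,0,0]],
  [[0.44,-0.15,0],[0,0,0]],
  [[0.45,-0.1,0],[0,0,0]],
  [[0.4,-0.06,0],[0,0,0]],
  [[0,0,0],[0,0,0]],
  [[0,0,0],[0,0,0]],
  [[0,0,0],[0,0,0]],
])

```text
time: 10.15
tool_pos: [0.4518, -0.2111, 0.0626]
tool_rot: [-3.14, -0.001, 1.572]
contact_force: [-5.4, -2.8, 2.6]
opening: 0.024
grip_force: 20.0
```

Run:
```python
from h import *
print({k:robot.observe()[k] for k in("tool_pos","contact_force","grip_force","opening")})
ps=[]
for n,(u,v) in(("scene",(300,170)),("top",(345,140)),):
    p,d=read_camera(n);ps.append(cv2.resize(p[v:v+130,u:u+130],(400,400),interpolation=2))
p,d=read_camera("wrist");cv2.imwrite("pics/e.png",np.hstack(ps));cv2.imwrite("pics/e_w.png",p)
import pickle;pickle.dump(get_calibration("wrist"),open("w2.pkl","wb"))
```

```text
{'tool_pos': array([ 0.45183349, -0.21112808,  0.06264659]), 'contact_force': array([-5.35936551, -2.75391281,  2.59294843]), 'grip_force': 20.000547165600437, 'opening': 0.023979362596729847}
```

View pics/e.png

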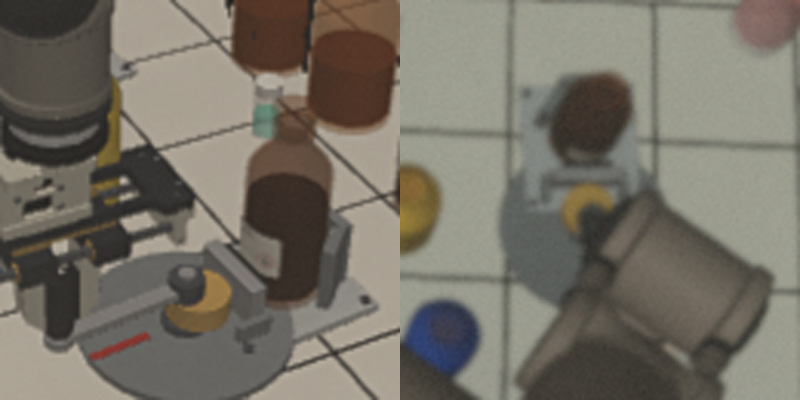

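View pics/e_w.png

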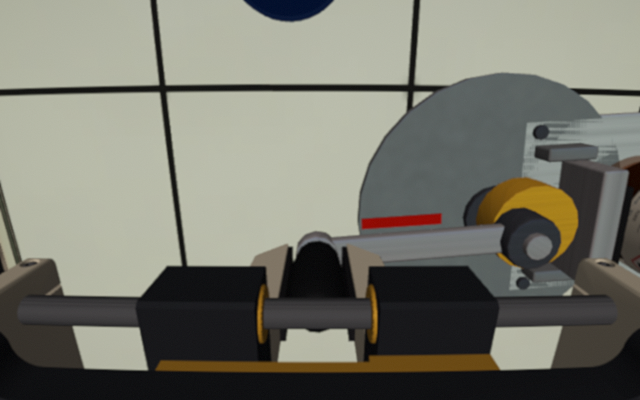

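The view shows the bar along the mark, from (345,250) to (500,241), with the knob held between the fingers at (320,285). I check the angle.

Run:
```python
from h import *
import pickle
c=pickle.load(open("w2.pkl","rb"))
for a,b,z in(((345,250),(500,241),.048),((363,223),(441,218.5),.009),((540,246),(540,246),.061)):
    A,B=atz(c,a,z),atz(c,b,z);print(A.round(4),B.round(4),np.degrees(np.arctan2(*(B-A)[[1,0]])))
```

```text
[ 0.4678 -0.2105  0.048 ] [ 0.5529 -0.2051  0.048 ] 3.597507575763741
[ 0.4824 -0.2096  0.009 ] [ 0.5334 -0.2063  0.009 ] 3.6358682195613077
[ 0.5671 -0.2022  0.061 ] [ 0.5671 -0.2022  0.061 ] 0.0
```

```bash
python3 -c "
from cell import robot
print(robot.hand_in())"
```

```text
the job is handed in; nothing more can be done
None
```

I turned the brown bottle's lever (right clamp) to the red mark, where its measured direction matched the mark's to within about 1°, and handed the job in with the gripper still holding the knob at 20 N. The hand-in gave no verdict, and the pad's force on the bottle was not measured.

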